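# Load a sensor into the bench reader

### The job

Press the release key on top of the bench reader so that its tray pops out, lay the loose round sensor from the bench flat in the nest on the tray, and push the tray home by its front until it clicks and stays shut with the sensor in it. Handle the reader gently: neither the key nor the tray may be pushed hard, not even against its end stop, and leave the tools and the steel block lying where they are.

Things in the scene. Friction and masses are not known exactly. Their poses are not given: they have to be found in the camera images.
- reader: bench reader: a fixed grey box with a white top, 150 deep (x) x 140 wide (y) x 62 high mm, on the bench. Origin: centre of its underside. Its x axis points from its open front, where the tray comes out, to its back; z up; may be turned about z. Its slide unit (key, catch, tray, inner stop) is bolted in up to 10 mm nearer to or farther from the front than nominal: it differs and is in no reading
- key_top (a point): point fixed to the reader at the height of the top face of the release key when up, 74 mm above the bench. The key is a bare metal bar, 48 long (x) and 18 wide (y) mm, standing 12 mm proud of the white top, 46 mm to +y of the middle. The key's middle lies up to 10 mm before or behind this point (x), so the point is always over the key. It is pressed straight down
- release (a joint): how far the release key is pressed, m: 0 up, 0.0085 right down. Spring: 1.6 N at first touch, 3.3 N right down, plus about 1 N of rubbing; the tray lets go between 3 and 7 mm. As the tray is pushed home its catch draws the key down about 6 mm too, over the last 20 mm; it jumps back up at the click
- nest_out (a point): point fixed to the reader: the nest's centre, on the tray's flat floor 20 mm above the bench, when the tray is right out (112 mm in front of the reader's middle); axes as the reader's. The nest is 44 mm across between four low stops (4 high, 5 mm thick) before (-x) and behind (+x) it; its y sides are open for fingers, gaps 32 mm wide. Floor 90 mm wide, no side walls
- front_out (a point): point fixed to the reader: the centre of the outer (-x) face of the tray's flat front plate when the tray is right out. Plate 124 wide (y), 42 high, 10 thick mm, from 10 to 52 mm above the bench. From there home is 60 to 80 mm along the reader's +x and has to be felt
- front_in (a point): the same plate's place when shut, nominal; the true one is up to 10 mm before or behind. Tray spring: 4 N (out) to 6 N (shut) outwards, damped to 0.2 m/s. Pushed home, the catch raises the push by 2 to 4 N (to 10 N at most) some 20 to 8 mm before home; it then drops, and again at the click; a hard stop, where it rises steeply, is 2 mm on. Latched, it comes back 2 mm when let go; else right out
- sensor: the loose sensor: a turned round pale metal body with a 38 mm flange at its foot, 13 mm high, 32 g. Origin: centre of its underside, z up. It lies flat on the bench to the right of the reader, near the front; take it by the flange. Any turn about z will do in the nest
- block: plain steel block, 30 x 45 x 31 mm, on the bench left of the reader; bystander. Origin: centre of its underside
- pliers_flat: flat pliers, 129 x 50 x 12 mm, lying on the bench; bystander. Origin: under its middle, x along its length
- driver: small screwdriver, 137 x 22 x 23 mm, lying on the bench; bystander. Origin: under its middle, x along its length

How it is judged (in metres and radians):
On the way, in this order (a step that is already met when the one before it is completed fails the run):
1. the release key has been pressed (at least 4 mm) (value of joint release above 0.004 m), for 0.05 s.
2. the sensor lies flat in the nest of the tray, which is right out, and is let go (horizontal distance between sensor and nest_out below 0.007 m and z of sensor in the frame of reader between 0.017 and 0.0217 m and angle between sensor's own z axis and vertical below 0.06 rad and contact force between the fingers and sensor below 0.1 N), for 0.2 s.
At the end, for the whole second after the job is handed in: The tray is latched shut and stays so, the release key is up (within 1.5 mm); the sensor rests flat on the tray floor (underside 17 to 21.7 mm above the bench, tilt under 0.06 rad), 20 to 60 mm in front of the reader's middle and within 7 mm of its middle line, where only a latched tray holds it (value of joint release below 0.0015 m and x of sensor in the frame of reader between -0.06 and -0.02 m and y of sensor in the frame of reader between -0.007 and 0.007 m and z of sensor in the frame of reader between 0.017 and 0.0217 m and angle between sensor's own z axis and vertical below 0.06 rad and linear speed of sensor below 0.02 m/s); the robot touches nothing.
It fails at once if the tray, the key or the reader was pushed with more than 20 N (contact force between any of the fingers, the arm and reader above 20 N).
It fails at once if the steel block, the pliers or the screwdriver was moved by more than 25 mm (distance of any of block, pliers_flat, driver from where it was at the start of the episode above 0.025 m).
It also fails if it takes over 67 s, if anything falls off the work surface, if the arm or the gripper's body presses on something with over 40 N, if the wrist force passes 120 N, or if a joint passes its speed limit or range.

### The arm

A 6-joint arm with a two-finger parallel gripper is mounted at the origin on a cart in front of the work surface, level with it; the furniture and walls round the work are solid. World frame = base frame: x ahead of the robot, y to its left, z up, the work surface at z = 0. Lengths are in m, angles in degrees, forces in N, time in s.
With the tool pointing down it reaches from about 0.25 to 0.725 m from the base axis. Payload 9.7 kg.
Tool frame: the origin (TCP) lies midway between the tips of the shut fingers; the grasp point (between the pads) lies 19 mm behind it; z points along the fingers, y is the line along which they close (so a half turn about z gives the same grasp; the last joint's range is limited). The gripper opens to 85 mm and grips with 20 to 120 N. Pads are 22 mm wide; open, the fingers measure 114 mm over their backs; the gripper's body (76 mm by 85 mm) begins 54 mm behind the grasp point. The pads swing forward as they close: fully open they stand 13 mm farther back than shut.
Start: joints at [66.406, 4.979, 10.078, 95.1, 0, 90], TCP at [0.22, 0.504, 0.231] pointing down, gripper open.
Joint ranges: [-179.16, 179.16], [-48.56, 103.87], [-65.8, 70.77], [-126.05, 130.52], [-82.76, 87.17], [-180, 180]. Speed limits (degrees/s): [127.2, 127.2, 147.25, 180, 180, 180].

### API

Orientations are given as [roll, pitch, yaw] about the fixed x, y, z axes, in that order (R = Rz(yaw) Ry(pitch) Rx(roll)).
In Python, from workcell import bot gives the robot as it stands. The module is installed in compiled form; this text tells all that it offers.
- The arm moves only by the tool send_rows, never from a script. Its argument "moves" is one flat list of numbers, 7 for each row, row after row: the shift along the world's x, y, z normalised to -1 to 1, where 1 is 0.025 m, then the turn, a rotation vector about the world's x, y, z normalised to -1 to 1, where 1 is 0.15 rad, then the closure, from -1 (fully open) to 1 (shut), so that 0 is half open. A call has 1 to 8 rows; each row shifts and turns the commanded pose from where the row before left it; what a row does not reach is not made up. A row lasts 1/8 s, in which the tool goes at most 62.5 mm and 10.7 degrees, less where a joint would pass 70% of its speed; a pose out of reach is approached as far as the arm can. A call with a number of a shift or a turn outside -1 to 1 is refused whole. A call with a gripper value outside its range is refused whole. The fingers move at their own pace and stop on an object; "squeeze" is the grip in N (left out, the last holds). Time passes only in rows, so rows that do not move let the fingers close. It gives the time, the measured TCP pose, the force, the opening and the grip force at its end, in the units of the state.
- bot.get_obs(): the state, without advancing time (a new reading comes with each control period).
- bot.camera(name): name is "scene" or "top" or "wrist"; returns a dict with "color" (420x560x3 uint8, red, green, blue), "camera_matrix" (3x3 intrinsics, pixels), "R" (3x3) and "t" (3): a world point X has camera coordinates R X + t. Camera axes: x right, y down, z forward; pixel columns grow to the right and rows downward; lengths in m; the calibration is good to about 2 mm. A picture is of the moment at which its call begins. There is no depth.
- bot.job_done(): hands the job in; it is judged then, once.
Trained networks look in the newest picture that a camera, given by its name, has taken for a name from the list of things; names that differ only in an ending like _2 or _b are one class to them, and where a whole thing is asked for, a point or a joint stands for the part that bears it (a point fixed in the world has none). Each returns a list of dicts, best first, with "p" (0 to 1); they miss things now and then, are a little off and sometimes report something else, mostly with a low value. They report only what shows in the picture. A call takes as long as a camera call.
- bot.boxes_of(camera, query): "extent" ([left, top, right, bottom] in pixels, round what is visible of it).
- bot.trace(camera, query): "region" (420x560 bool, what is visible of it) and "extent" ([left, top, right, bottom] in pixels, round what is visible of it).
- bot.landmark_of(camera, query): "pixel" ([column, row] in pixels: a listed point, or the origin of a listed thing).
The state is a dict: "time": time; "q": joint angles; "qd": joint speeds; "joint_efforts": joint torques, N m; "ee_pos": TCP position; "tcp_rot": TCP orientation; "wrist_force": force on the tool from outside, world axes, zero at the start; "torque": the same for the moment, N m; "opening": finger opening in m; "grasp_force": force on a finger pad.
Only numpy, scipy, OpenCV 4.12 (cv2) and the standard library are available. Lean on these libraries where they do the work, as an engineer would, in place of code of your own. Each camera call takes 0.05 s, during which the arm holds its last target. There are 200 camera calls.

## Working session

There is one attempt and no reset: what is moved stays moved. The work goes in short steps, Python scripts to look and compute and a tool call to move; the robot and the scene stay as the last step left them, time stands still between calls to the robot, and variables do not carry over. Pictures are saved under pics/ and viewed, at most 10 in all, crops included, and the job is handed in when it is done.

Besides the shell and the picture viewer there is one more tool, called after "Emit:" as name(argument=value, ...) on one line, values as JSON. send_rows: Moves the arm, as the interface text tells. Its arguments: {"type":"object","properties":{"moves":{"type":"array"},"squeeze":{"type":"number"}},"required":["moves"]}

```bash
mkdir -p pics; cat > h.py <<'E'
from workcell import bot
import numpy as np, cv2
def ray(c,p,z):
    K,R,t=map(np.array,(c["camera_matrix"],c["R"],c["t"]))
    d=R.T@np.linalg.solve(K,[p[0],p[1],1]); o=-R.T@t
    return o+d*(z-o[2])/d[2]
def proj(c,X):
    K,R,t=map(np.array,(c["camera_matrix"],c["R"],c["t"]))
    v=K@(R@np.array(X)+t); return v[:2]/v[2]
E
python3 - <<'E'
from h import *
np.set_printoptions(precision=4,suppress=True)
ims=[]
Z=dict(reader=0,key_top=.074,nest_out=.02,front_out=.031,front_in=.031,sensor=0,block=0,pliers_flat=0,driver=0)
for n in ("top","scene"):
    c=bot.camera(n); cv2.imwrite(f"pics/{n}0.png",c["color"][...,::-1])
    for q,z in Z.items():
        l=bot.landmark_of(n,q)
        for r in l[:2]: print(n,q,round(r["p"],2),np.array(r["pixel"]),ray(c,r["pixel"],z))
print(bot.get_obs())
E
```

```text
top reader 0.81 [272.  168.4] [ 0.6652 -0.0244  0.    ]
top key_top 0.78 [252.2 161.7] [0.66   0.0206 0.074 ]
top nest_out 0.97 [278.4 209.4] [ 0.5545 -0.038   0.02  ]
top front_out 0.71 [282.1 208.7] [ 0.5534 -0.0471  0.031 ]
top front_out 0.26 [267.5 279.4] [ 0.3847 -0.0084  0.031 ]
top front_in 0.97 [280.4 199. ] [ 0.5776 -0.0436  0.031 ]
top sensor 0.61 [391.8 242.1] [ 0.4694 -0.3118  0.    ]
top block 0.74 [175.6 189.1] [0.6184 0.2174 0.    ]
top pliers_flat 0.8 [341.7 277.3] [ 0.3875 -0.1855  0.    ]
top driver 0.57 [268.5 278.8] [ 0.3888 -0.0097  0.    ]
scene reader 0.63 [325.4 221.5] [ 0.6717 -0.0349  0.    ]
scene reader 0.16 [293.2 225.4] [ 0.5919 -0.0139 -0.    ]
scene key_top 0.68 [309.7 190.9] [0.6466 0.0098 0.074 ]
scene nest_out 0.66 [286.5 232.2] [ 0.5565 -0.0476  0.02  ]
scene front_in 0.73 [292.4 227.6] [ 0.5709 -0.0495  0.031 ]
scene sensor 0.59 [267.1 172.1] [0.6245 0.2158 0.    ]
scene block 0.66 [266.1 173.3] [0.6196 0.2118 0.    ]
scene pliers_flat 0.94 [239.9 305.4] [ 0.3806 -0.1868  0.    ]
scene driver 0.57 [211.5 245.2] [0.3853 0.0056 0.    ]
{'time': 1.0, 'q': array([66.4064,  4.978 , 10.0769, 95.1003,  0.0012, 89.9996]), 'qd': array([ 0.0492,  0.058 ,  0.0089, -0.0205,  0.0146,  0.0207]), 'joint_efforts': array([ -0.0011, -52.0116,  46.4858,   0.0019,   0.0001,  -0.    ]), 'ee_pos': array([0.2201, 0.504 , 0.2313]), 'tcp_rot': array([-179.9985,   -0.0012,  156.4068]), 'wrist_force': array([-0.2232, -0.3681,  0.3583]), 'torque': array([-0.0556,  0.0204,  0.0207]), 'grasp_force': 0.0, 'opening': 0.08539173146331522}
```

View pics/top0.png

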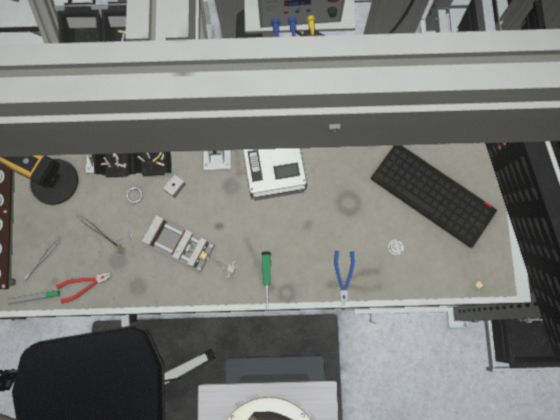

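View pics/scene0.png

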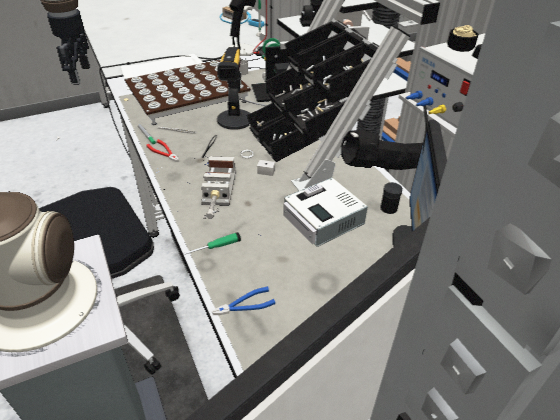

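The top view shows the reader at about (278,172), yawed about +8°, with its front facing down. The sensor is the pale disc at about (396,247), the driver is at (266,275), the pliers at (344,275) and the block at (175,187). A frame beam hides rows 30–148. In the scene view the reader is at (325,213), with a post behind it at about (310,182).

```bash
python3 - <<'E'
from h import *
np.set_printoptions(precision=4,suppress=True)
a=[]
for n,(x0,y0,x1,y1) in (("top",(190,130,420,300)),("scene",(250,0,450,260))):
    c=bot.camera(n); R,t=np.array(c["R"]),np.array(c["t"]); print(n,-R.T@t, c["camera_matrix"])
    s=590/(y1-y0) if n=="scene" else 3.4
    cv2.imwrite(f"pics/{n}crop.png",cv2.resize(c["color"][y0:y1,x0:x1,::-1],None,fx=s,fy=s,interpolation=cv2.INTER_CUBIC)); print(s)
    if n=="top":
        r=bot.trace(n,"reader")[0]; print(r["p"],r["extent"])
        k=cv2.findContours(r["region"].astype(np.uint8),0,2)[0][0]
        for p in cv2.approxPolyDP(k,3,True)[:,0]: print(p,ray(c,p,.062)[:2],ray(c,p,0)[:2])
        for q in("sensor","driver","pliers_flat"):
            for r in bot.boxes_of(n,q)[:2]:
                e=np.array(r["extent"]); print(q,r["p"],e,ray(c,(e[:2]+e[2:])/2,.006))
    print([(X,proj(c,X)) for X in ((.7,.1,0),(.7,.1,.3),(.7,.1,.6))])
E
```

```text
top [ 0.276  -0.0512  1.242 ] [[515.342    0.     284.1661]
 [  0.     515.342  215.0263]
 [  0.       0.       1.    ]]
3.4
0.81 [243.5, 149.3, 309.1, 200.5]
[299 149] [ 0.6926 -0.0919] [ 0.7145 -0.094 ]
[245 150] [0.694  0.0382] [0.7159 0.0429]
[250 196] [0.5793 0.0278] [0.5952 0.0319]
[259 200] [0.569  0.0067] [0.5843 0.0097]
[303 192] [ 0.5854 -0.0977] [ 0.6017 -0.1002]
[307 182] [ 0.6096 -0.1081] [ 0.6272 -0.1111]
sensor 0.6 [386.9 238.5 404.8 255.1] [ 0.4567 -0.3195  0.006 ]
driver 0.65 [264.1 252.2 269.8 285. ] [ 0.4128 -0.0067  0.006 ]
pliers_flat 0.86 [332.2 250.8 357.8 307.2] [ 0.3827 -0.1926  0.006 ]
pliers_flat 0.28 [383.  238.1 405.1 258. ] [ 0.4538 -0.3149  0.006 ]
[((0.7, 0.1, 0), array([222.5211, 156.6171])), ((0.7, 0.1, 0.3), array([203.7697, 107.3546])), ((0.7, 0.1, 0.6), array([169.6815,  17.8005]))]
scene [ 0.1873 -0.7669  0.791 ] [[468.8478   0.     277.7872]
 [  0.     468.8478 214.541 ]
 [  0.       0.       1.    ]]
2.269230769230769
[((0.7, 0.1, 0), array([309.9026, 188.2227])), ((0.7, 0.1, 0.3), array([316.8508,  85.5497])), ((0.7, 0.1, 0.6), array([326.9452, -63.6141]))]
```

View pics/topcrop.png

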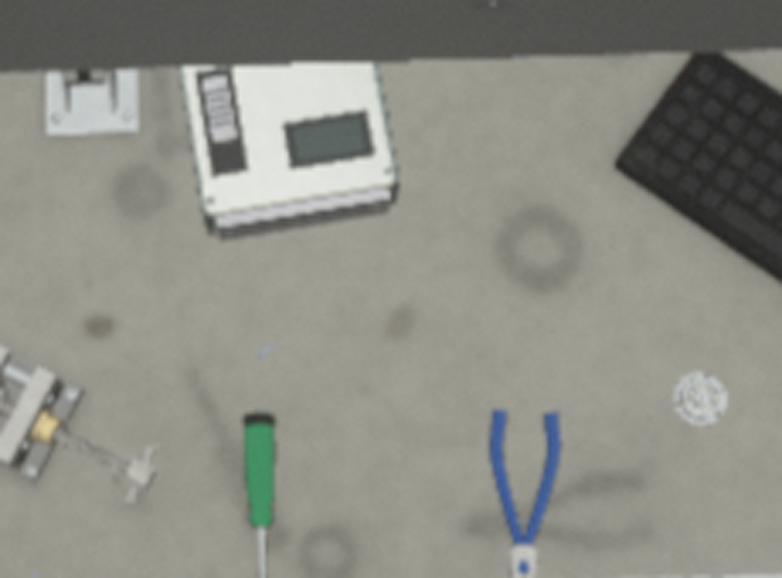

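View pics/scenecrop.png

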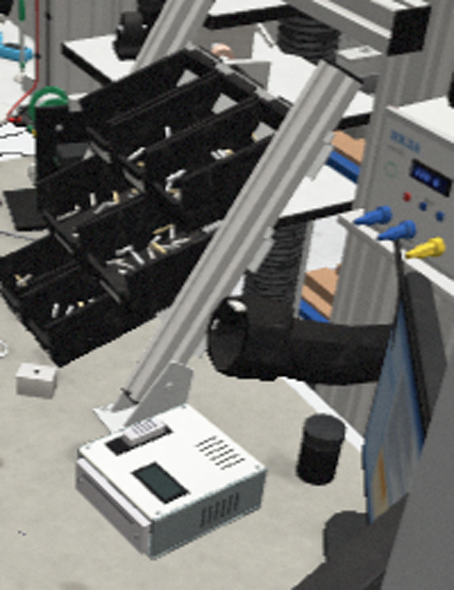

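The crops show the key at crop (217,105), px (254,161). The sensor is at crop (700,398), px (396,247). A leaning post has its foot at px (217,161), left of and behind the reader. I'll move closer and look with the wrist camera.

Emit:
send_rows(moves=[0.7, -1, 0, 0, 0, -0.42, 1, 0.7, -1, 0, 0, 0, -0.42, 1, 0.7, -1, 0, 0, 0, -0.42, 1, 0.7, -1, 0, 0, 0, -0.42, 1, 0.7, -1, 0, 0, 0, -0.42, 1, 0.7, -1, 0, 0, 0, -0.42, 1, 0.7, -1, 0, 0, 0, -0.42, 1, 0.7, -1, 0, 0, 0, -0.42, 1])

```text
time: 2.3
ee_pos: [0.3606, 0.3032, 0.2314]
tcp_rot: [180.0, 0.0, 127.4]
wrist_force: [0.4, 0.2, 0.1]
opening: 0.0001
grasp_force: 0.0
```

Emit:
send_rows(moves=[0.7, -1, 0, 0, 0, -0.42, 1, 0.7, -1, 0, 0, 0, -0.42, 1, 0.7, -1, 0, 0, 0, -0.42, 1, 0.7, -1, 0, 0, 0, -0.42, 1, 0.7, -1, 0, 0, 0, -0.42, 1, 0.7, -1, 0, 0, 0, -0.42, 1, 0.7, -1, 0, 0, 0, -0.42, 1, 0.7, -1, 0, 0, 0, -0.42, 1])

```text
time: 3.3
ee_pos: [0.5007, 0.1031, 0.2314]
tcp_rot: [180.0, -0.0, 98.5]
wrist_force: [0.1, -0.3, -1.0]
opening: -0.0004
grasp_force: 0.0
```

```bash
python3 - <<'E'
from h import *
np.set_printoptions(precision=4,suppress=True)
o=bot.get_obs(); print(o["ee_pos"],o["tcp_rot"],o["q"],o["opening"],o["wrist_force"])
c=bot.camera("wrist"); R,t=np.array(c["R"]),np.array(c["t"]); print(-R.T@t,R)
cv2.imwrite("pics/w1.png",c["color"][...,::-1])
for q,z in dict(reader=0,key_top=.074,nest_out=.02,front_in=.031).items():
    for r in bot.landmark_of("wrist",q)[:1]: print(q,r["p"],r["pixel"],ray(c,r["pixel"],z))
for r in bot.boxes_of("wrist","key_top")[:2]: print(r)
c=bot.camera("scene")
for p in ((400,28),(335,140)):
    a=ray(c,p,0);b=ray(c,p,.79)
    cam=-np.array(c["R"]).T@np.array(c["t"]); d=a-cam
    print("plane y=.11",cam+d*(.11-cam[1])/d[1],"plane x=.7",cam+d*(.7-cam[0])/d[0])
E
```

```text
[0.5007 0.1031 0.2314] [179.9877  -0.0008  98.5311] [11.6379 -0.3684  4.5634 94.9194  0.0001 93.1068] -0.0003718142976588486 [ 0.0651 -0.2923 -0.9703]
[0.4886 0.183  0.3741] [[ 0.989   0.148   0.0003]
 [ 0.1406 -0.9396  0.3121]
 [ 0.0465 -0.3086 -0.95  ]]
reader 0.62 [379.0, 292.3] [ 0.6679 -0.0308  0.    ]
key_top 0.85 [400.6, 294.6] [0.6571 0.0122 0.074 ]
front_in 0.64 [318.0, 301.1] [ 0.5786 -0.0374  0.031 ]
{'extent': [323.4, 247.3, 470.5, 366.7], 'p': 0.83}
plane y=.11 [0.9194 0.11   0.3951] plane x=.7 [ 0.7    -0.1528  0.5137]
plane y=.11 [0.7716 0.11   0.1289] plane x=.7 [0.7    0.0025 0.21  ]
```

View pics/w1.png

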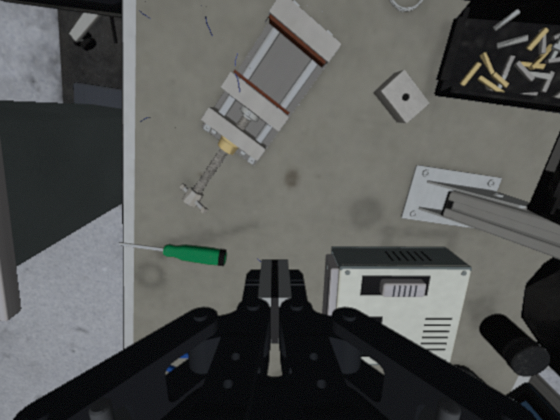

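The wrist view shows the key at px (381–427, 280–298), the reader's left top edge from (336,267) to (470,268), and the post leaning away in +x. The way to the key is clear.

```bash
python3 - <<'E'
from h import *
np.set_printoptions(precision=4,suppress=True)
c=bot.camera("wrist")
for p in ((381,289),(427,290),(404,289)): print("key",p,ray(c,p,.074)[:2])
for p in ((336,267),(470,268)): print("top edge",p,ray(c,p,.062)[:2])
g=cv2.resize(c["color"][230:380,310:490,::-1],None,fx=4,fy=4,interpolation=cv2.INTER_CUBIC)
cv2.imwrite("pics/w1c.png",g)
E
```

```text
key (381, 289) [0.633  0.0179]
key (427, 290) [0.6839 0.0245]
key (404, 289) [0.6583 0.0218]
top edge (336, 267) [0.5813 0.0312]
top edge (470, 268) [0.7311 0.0529]
```

View pics/w1c.png

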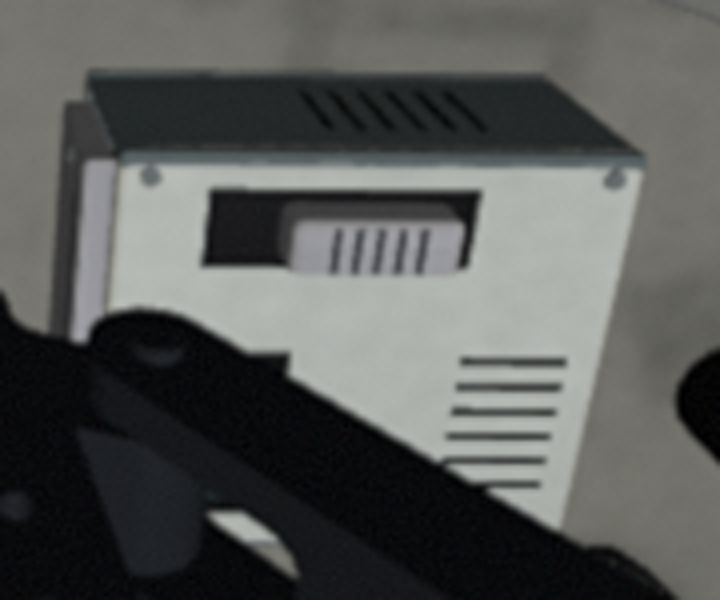

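Emit:
send_rows(moves=[0.8, -0.42, 0, 0, 0, 0, 1, 0.8, -0.42, 0, 0, 0, 0, 1, 0.8, -0.42, -0.5, 0, 0, 0, 1, 0.8, -0.42, -0.5, 0, 0, 0, 1, 0.8, -0.42, -1, 0, 0, 0, 1, 0.8, -0.42, -1, 0, 0, 0, 1, 0.8, -0.42, -1, 0, 0, 0, 1, 0.76, -0.45, -1, 0, 0, 0, 1])

```text
time: 4.7
ee_pos: [0.6596, 0.0199, 0.1056]
tcp_rot: [180.0, -0.0, 98.7]
wrist_force: [-0.3, -0.8, 0.4]
opening: -0.0001
grasp_force: 0.0
```

Emit:
send_rows(moves=[0, 0, -0.8, 0, 0, 0, 1, 0, 0, -0.4, 0, 0, 0, 1, 0, 0, 0, 0, 0, 0, 1, 0, 0, 0, 0, 0, 0, 1])

```text
time: 5.2
ee_pos: [0.6594, 0.0197, 0.0776]
tcp_rot: [179.9, 0.0, 98.7]
wrist_force: [0.2, -0.4, -0.4]
opening: -0.0002
grasp_force: 0.0
```

```bash
python3 - <<'E'
from h import *
np.set_printoptions(precision=4,suppress=True)
o=bot.get_obs(); print(o["time"],o["ee_pos"],o["tcp_rot"],o["wrist_force"])
c=bot.camera("scene")
g=cv2.resize(c["color"][150:260,270:380,::-1],None,fx=5,fy=5,interpolation=cv2.INTER_CUBIC)
cv2.imwrite("pics/s2.png",g)
E
```

```text
5.2 [0.6594 0.0197 0.0776] [179.9114   0.0101  98.684 ] [ 0.2197 -0.4061 -0.4179]
```

View pics/s2.png

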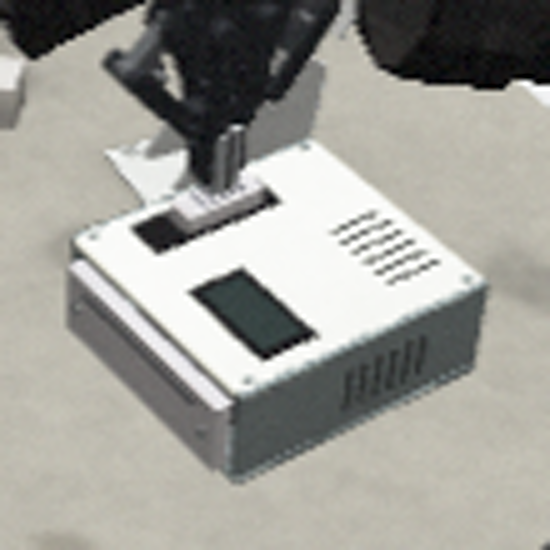

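The scene crop shows the closed fingertips right over the key, with the tray still shut. I'll press in small steps.

Emit:
send_rows(moves=[0, 0, -0.1, 0, 0, 0, 1, 0, 0, -0.1, 0, 0, 0, 1, 0, 0, -0.1, 0, 0, 0, 1, 0, 0, -0.08, 0, 0, 0, 1, 0, 0, 0, 0, 0, 0, 1])

```text
time: 5.88
ee_pos: [0.6593, 0.0193, 0.0667]
tcp_rot: [180.0, -0.0, 98.7]
wrist_force: [0.1, 0.8, 2.2]
opening: 0.0002
grasp_force: 1.3
```

```bash
python3 - <<'E'
from h import *
np.set_printoptions(precision=4,suppress=True)
o=bot.get_obs(); print(o["time"],o["ee_pos"],o["wrist_force"])
c=bot.camera("top"); 
for q in ("front_out","nest_out","reader"):
  print(q,[(round(r["p"],2),np.array(r["extent"])) for r in bot.boxes_of("top",q)[:2]])
E
```

```text
5.875 [0.6593 0.0193 0.0667] [0.1224 0.7821 2.211 ]
front_out [(0.97, array([274.6, 148.3, 308.7, 215.6]))]
nest_out [(0.95, array([275.6, 151.3, 306. , 212.7])), (0.7, array([165.1, 175.8, 181.5, 198. ]))]
reader [(0.83, array([274.6, 149.4, 306.9, 212.7]))]
```

Emit:
send_rows(moves=[0, 0, -0.04, 0, 0, 0, 1, 0, 0, 0, 0, 0, 0, 1, 0, 0, 0.4, 0, 0, 0, 1, 0, 0, 1, 0, 0, 0, 1, -0.5, 0, 1, 0, 0, 0, 1, -1, 0, 1, 0, 0, -1, 1, -1, 0, 1, 0, 0, -1, 1, -1, 0, 1, 0, 0, -1, 1])

```text
time: 7.08
ee_pos: [0.5705, 0.0192, 0.2018]
tcp_rot: [-180.0, 0.0, 72.6]
wrist_force: [-0.1, 0.2, -0.5]
opening: 0.0003
grasp_force: 0.0
```

Emit:
send_rows(moves=[-1, -1, 0, 0, 0, -1, -1, -1, -1, 0, 0, 0, -1, -1, -1, -1, 0, 0, 0, -1, -1, -1, -1, 0, 0, 0, -1, -1, 0, -1, 0, 0, 0, -1, -1, 0, -1, 0, 0, 0, -1, -1, 0, -1, 0, 0, 0, -1, -1, 0, -1, 0, 0, 0, -0.5, -1])

```text
time: 8.07
ee_pos: [0.4712, -0.1815, 0.2012]
tcp_rot: [-180.0, 0.0, 8.2]
wrist_force: [0.1, -0.6, 0.0]
opening: 0.0853
grasp_force: 0.0
```

```bash
python3 - <<'E'
from h import *
np.set_printoptions(precision=4,suppress=True)
o=bot.get_obs(); print(o["time"],o["ee_pos"],o["tcp_rot"],o["q"])
c=bot.camera("top")
g0=cv2.resize(c["color"][140:260,230:420,::-1],None,fx=4,fy=4,interpolation=cv2.INTER_CUBIC)
cv2.imwrite("pics/t3.png",g0)
Z=dict(reader=0,key_top=.074,nest_out=.02,front_out=.031,sensor=0)
for n in ("top","scene","wrist"):
  c=bot.camera(n)
  for q,z in Z.items():
    for r in bot.landmark_of(n,q)[:1]: print(n,q,round(r["p"],2),np.array(r["pixel"]),ray(c,r["pixel"],z))
E
```

```text
8.075 [ 0.4712 -0.1815  0.2012] [-179.9974    0.0173    8.2008] [-21.063   -1.7032  -0.101   91.6186  -0.0062 150.7362]
top reader 0.81 [274.8 166.1] [ 0.6711 -0.0316  0.    ]
top key_top 0.96 [252.7 164.5] [0.653  0.0195 0.074 ]
top nest_out 0.22 [263.8 280.1] [0.3843 0.0008 0.02  ]
top front_out 0.79 [282.2 223. ] [ 0.5183 -0.0464  0.031 ]
scene reader 0.73 [325.1 220.9] [ 0.6721 -0.0327  0.    ]
scene key_top 0.73 [308.8 190.5] [0.6453 0.0121 0.074 ]
scene nest_out 0.84 [286.8 230.4] [ 0.5599 -0.0423  0.02  ]
scene front_out 0.73 [268.  233.1] [ 0.5106 -0.0424  0.031 ]
wrist reader 0.62 [140.3  56.8] [ 0.5833 -0.0273  0.    ]
wrist nest_out 0.69 [143.1  80. ] [ 0.5614 -0.0384  0.02  ]
wrist front_out 0.87 [150.9 134.6] [ 0.5123 -0.0511  0.031 ]
wrist sensor 0.84 [392.1 217.2] [ 0.4551 -0.3221  0.    ]
```

View pics/t3.png

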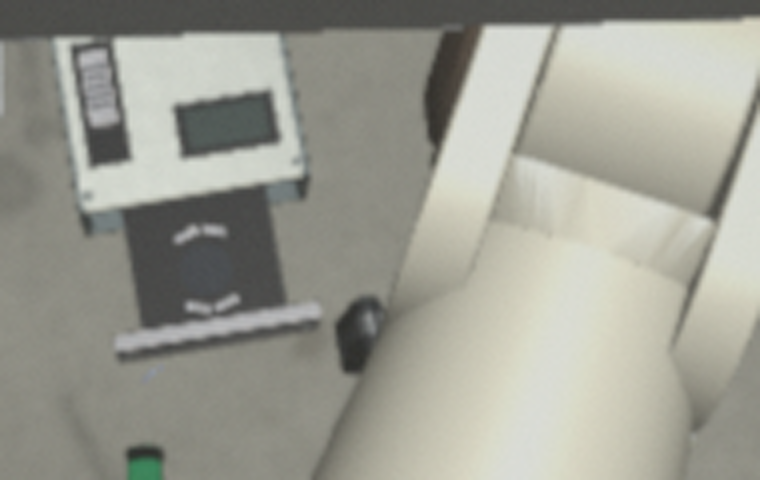

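The tray is out. Its nest stops are at about crop (200,235) and (214,303), so the nest centre is at about px (282,207). Now to the sensor.

Emit:
send_rows(moves=[-0.1, -0.9, -0.3, 0, 0, 0, -1, -0.1, -0.9, -0.4, 0, 0, 0, -1, -0.1, -0.9, -0.5, 0, 0, 0, -1, -0.1, -0.9, -0.5, 0, 0, 0, -1, -0.1, -0.9, -0.5, 0, 0, 0, -1, -0.1, -0.9, -0.5, 0, 0, 0, -1, -0.04, -0.2, -0.5, 0, 0, 0, -1, 0, 0, 0, 0, 0, 0, -1])

```text
time: 10.02
ee_pos: [0.4551, -0.3205, 0.1195]
tcp_rot: [-179.9, 0.1, 8.4]
wrist_force: [0.1, -1.1, 0.2]
opening: 0.0852
grasp_force: 0.0
```

```bash
python3 - <<'E'
from h import *
np.set_printoptions(precision=4,suppress=True)
o=bot.get_obs(); print(o["time"],o["ee_pos"],o["tcp_rot"])
c=bot.camera("wrist"); cv2.imwrite("pics/w4.png",c["color"][...,::-1])
for r in bot.landmark_of("wrist","sensor")[:1]: print(r["p"],r["pixel"],ray(c,r["pixel"],0))
for r in bot.trace("wrist","sensor")[:1]:
    e=np.array(r["extent"]); print(e,r["p"],ray(c,(e[:2]+e[2:])/2,.004))
    k=max(cv2.findContours(r["region"].astype(np.uint8),0,2)[0],key=cv2.contourArea)
    P=np.array([ray(c,p,.004)[:2] for p in k[:,0]]); print(P.min(0),P.max(0),cv2.minEnclosingCircle(P.astype(np.float32)))
c=bot.camera("top")
for p in ((280,198.7),(283.5,215.7),(282,207.2)): print(ray(c,p,.022))
for r in bot.landmark_of("top","nest_out")[:1]: print(r["p"],ray(c,r["pixel"],.02))
E
```

```text
10.025 [ 0.4551 -0.3205  0.1195] [-179.9087    0.0815    8.3764]
[253.8 185.7 291.9 225.1] 0.76 [ 0.4574 -0.318   0.004 ]
[ 0.4379 -0.3365] [ 0.4744 -0.3001] ((0.4561031758785248, -0.3180438280105591), 0.018712278455495834)
[ 0.5807 -0.0426  0.022 ]
[ 0.538 -0.05   0.022]
[ 0.5592 -0.0469  0.022 ]
0.66 [ 0.5565 -0.0454  0.02  ]
```

View pics/w4.png

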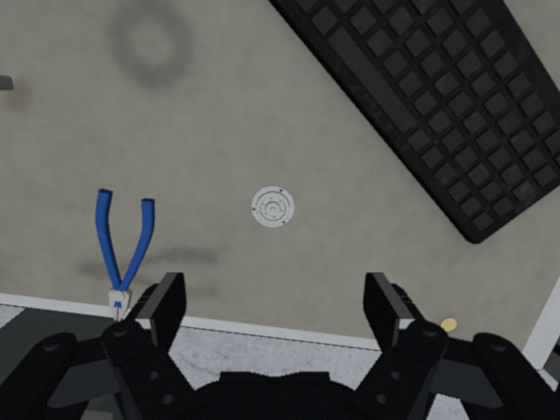

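The sensor is at px (273,206), well clear of the pliers and keyboard. I'll half-close the fingers and go down.

Emit:
send_rows(moves=[0.04, 0.1, -0.6, 0, 0, 0, -0.22, 0, 0, -1, 0, 0, 0, -0.22, 0, 0, -1, 0, 0, 0, -0.22, 0, 0, -0.8, 0, 0, 0, -0.22, 0, 0, -0.5, 0, 0, 0, -0.22, 0, 0, -0.3, 0, 0, 0, -0.22, 0, 0, -0.1, 0, 0, 0, -0.22, 0, 0, 0, 0, 0, 0, -0.22])

```text
time: 11.28
ee_pos: [0.4569, -0.3184, 0.0137]
tcp_rot: [180.0, -0.0, 8.4]
wrist_force: [0.3, 0.3, -0.2]
opening: 0.0521
grasp_force: 0.0
```

Emit:
send_rows(moves=[0, 0, -0.1, 0, 0, 0, -0.22, 0, 0, -0.1, 0, 0, 0, -0.22, 0, 0, -0.06, 0, 0, 0, -0.22, 0, 0, -0.04, 0, 0, 0, -0.22, 0, 0, 0, 0, 0, 0, -0.22])

```text
time: 11.9
ee_pos: [0.4566, -0.3182, 0.0057]
tcp_rot: [-180.0, 0.0, 8.4]
wrist_force: [-0.2, 0.1, -0.7]
opening: 0.0518
grasp_force: 0.0
```

Emit:
send_rows(moves=[0, 0, -0.1, 0, 0, 0, -0.22, 0, 0, -0.08, 0, 0, 0, -0.22, 0, 0, -0.04, 0, 0, 0, -0.22, 0, 0, 0, 0, 0, 0, -0.22])

```text
time: 12.4
ee_pos: [0.4566, -0.3182, 0.0002]
tcp_rot: [-180.0, 0.0, 8.4]
wrist_force: [-0.5, 0.4, -0.1]
opening: 0.0521
grasp_force: 0.0
```

Emit:
send_rows(moves=[0, 0, -0.04, 0, 0, 0, -0.22, 0, 0, -0.04, 0, 0, 0, -0.22, 0, 0, 0, 0, 0, 0, -0.22], squeeze=25)

```text
time: 12.78
ee_pos: [0.4566, -0.3182, -0.0018]
tcp_rot: [-180.0, 0.0, 8.4]
wrist_force: [-0.4, 0.0, -0.3]
opening: 0.0523
grasp_force: 0.0
```

Emit:
send_rows(moves=[0, 0, 0, 0, 0, 0, 0, 0, 0, 0, 0, 0, 0, 0.3, 0, 0, 0, 0, 0, 0, 0.3, 0, 0, 0, 0, 0, 0, 0.3, 0, 0, 0, 0, 0, 0, 0.3])

```text
time: 13.4
ee_pos: [0.4572, -0.3186, -0.0008]
tcp_rot: [179.9, -0.1, 8.4]
wrist_force: [0.8, 0.8, 5.9]
opening: 0.0347
grasp_force: 27.8
```

```bash
python3 - <<'E'
from h import *
c=bot.camera("wrist"); cv2.imwrite("pics/w5.png",cv2.resize(c["color"][150:420,100:460,::-1],None,fx=2,fy=2))
E
```

```text
(no output)
```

View pics/w5.png

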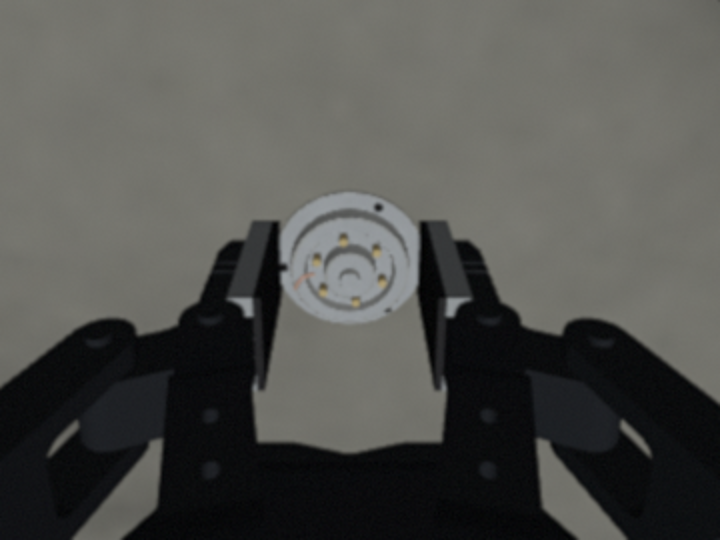

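The flange sits between both pads, roughly centred on them. Lifting and carrying.

Emit:
send_rows(moves=[0, 0, 0.2, 0, 0, 0, 0.3, 0, 0, 0.6, 0, 0, 0, 0.3, 0, 0, 1, 0, 0, 0, 0.3, 0, 0, 1, 0, 0, 0, 0.3, 0, 0, 1, 0, 0, 0, 0.3, 0, 0, 0.6, 0, 0, 0, 0.3, 0.2, 0.5, 0, 0, 0, 0, 0.3, 0.3, 0.8, 0, 0, 0, 0, 0.3])

```text
time: 14.45
ee_pos: [0.4691, -0.2849, 0.1074]
tcp_rot: [-180.0, 0.0, 8.4]
wrist_force: [-0.1, -0.7, -0.7]
opening: 0.0348
grasp_force: 25.1
```

Emit:
send_rows(moves=[0.4, 1, 0, 0, 0, 0, 0.3, 0.4, 1, 0, 0, 0, 0, 0.3, 0.4, 1, 0, 0, 0, 0, 0.3, 0.4, 1, 0, 0, 0, 0, 0.3, 0.4, 1, 0, 0, 0, 0, 0.3, 0.4, 1, 0, 0, 0, 0, 0.3, 0.4, 1, 0, 0, 0, 0, 0.3, 0.4, 1, 0, 0, 0, 0, 0.3])

```text
time: 15.45
ee_pos: [0.5488, -0.084, 0.107]
tcp_rot: [-180.0, 0.1, 8.4]
wrist_force: [0.2, 0.6, -0.1]
opening: 0.0348
grasp_force: 25.1
```

Emit:
send_rows(moves=[0.34, 1, 0, 0, 0, 0, 0.3, 0, 0.6, 0, 0, 0, 0, 0.3, 0, 0, 0, 0, 0, 0, 0.3, 0, 0, 0, 0, 0, 0, 0.3])

```text
time: 15.95
ee_pos: [0.5573, -0.0462, 0.1081]
tcp_rot: [180.0, 0.0, 8.4]
wrist_force: [0.2, -1.2, -0.9]
opening: 0.0348
grasp_force: 25.1
```

```bash
python3 - <<'E'
from h import *
np.set_printoptions(precision=4,suppress=True)
o=bot.get_obs(); print(o["time"],o["ee_pos"],o["tcp_rot"],o["opening"],o["grasp_force"])
c=bot.camera("wrist"); cv2.imwrite("pics/w6.png",c["color"][...,::-1])
for n in ("wrist","top","scene"):
  c=bot.camera(n)
  for q,z in dict(nest_out=.02,front_out=.031,key_top=.074,sensor=.09).items():
    for r in bot.landmark_of(n,q)[:1]: print(n,q,round(r["p"],2),np.array(r["pixel"]),ray(c,r["pixel"],z))
E
```

```text
15.95 [ 0.5573 -0.0462  0.1081] [179.9891   0.0186   8.3972] 0.034753707783748866 25.05979928493616
wrist nest_out 0.95 [269.6 213.4] [ 0.5611 -0.0414  0.02  ]
wrist key_top 0.61 [185.7  67.3] [0.6518 0.0148 0.074 ]
wrist sensor 0.79 [274.9 276. ] [ 0.5462 -0.0478  0.09  ]
scene nest_out 0.65 [285.3 232.5] [ 0.5534 -0.0473  0.02  ]
scene front_out 0.79 [271.8 231.8] [ 0.5205 -0.0421  0.031 ]
scene key_top 0.79 [310.5 189.8] [0.6504 0.0128 0.074 ]
scene sensor 0.46 [289.9 200.9] [ 0.5766 -0.0212  0.09  ]
```

View pics/w6.png

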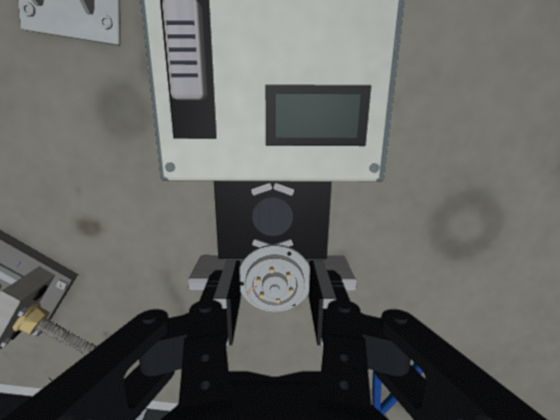

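The wrist view shows the sensor held at about (274,279). The nest stops are at (273,189) and (272,244), so the nest centre is at about (272.5,216.5) and free. That was my 11th picture, one more than the 10 allowed, so from here on I work from numbers only.

```bash
python3 - <<'E'
from h import *
np.set_printoptions(precision=4,suppress=True)
c=bot.camera("wrist")
for p in ((272.5,216.5),(273,216)): print("nest",ray(c,p,.022))
for p in ((214.5,215),(331,215)): print("tray side",ray(c,p,.02))
for p in ((163,181),(383,181)): print("front edge",ray(c,p,.062))
r=bot.trace("wrist","sensor")[0]; e=r["extent"]; print(r["p"],e)
k=max(cv2.findContours(r["region"].astype(np.uint8),0,2)[0],key=cv2.contourArea)
print(cv2.fitEllipse(k))
for z in (.110,.113): print("sensor",ray(c,(274.5,279),z),ray(c,cv2.fitEllipse(k)[0],z))
E
```

```text
nest [ 0.5599 -0.0433  0.022 ]
nest [ 0.5603 -0.0436  0.022 ]
tray side [0.5537 0.002  0.02  ]
tray side [ 0.5672 -0.0888  0.02  ]
front edge [0.5864 0.0292 0.062 ]
front edge [ 0.6065 -0.1062  0.062 ]
0.81 [242.7, 244.6, 308.8, 308.4]
((274.46539306640625, 277.3202819824219), (67.15180969238281, 71.60822296142578), 86.13695526123047)
sensor [ 0.5559 -0.0455  0.11  ] [ 0.5569 -0.0453  0.11  ]
sensor [ 0.5576 -0.0452  0.113 ] [ 0.5586 -0.0451  0.113 ]
```

Emit:
send_rows(moves=[0.11, 0.07, -0.4, 0, 0, 0, 0.3, 0, 0, -0.8, 0, 0, 0, 0.3, 0, 0, -0.8, 0, 0, 0, 0.3, 0, 0, -0.7, 0, 0, 0, 0.3, 0, 0, -0.4, 0, 0, 0, 0.3, 0, 0, -0.1, 0, 0, 0, 0.3, 0, 0, 0, 0, 0, 0, 0.3])

```text
time: 17.73
ee_pos: [0.5607, -0.044, 0.0287]
tcp_rot: [180.0, -0.0, 8.4]
wrist_force: [-0.2, -0.5, 0.4]
opening: 0.0349
grasp_force: 25.1
```

```bash
python3 - <<'E'
from h import *
np.set_printoptions(precision=4,suppress=True)
o=bot.get_obs(); print(o["ee_pos"],o["wrist_force"])
c=bot.camera("wrist")
# back edge of tray stops: bright on dark just behind sensor
p0=proj(c,(.5597,-.044,.033)); print(p0, proj(c,(.5815,-.041,.024)))
g=cv2.cvtColor(c["color"],cv2.COLOR_RGB2GRAY)
x,y=int(p0[0]),int(p0[1]); print(g[y-75:y-15:3,x-30:x+31:4])
E
```

```text
[ 0.5607 -0.044   0.0287] [-0.209  -0.4738  0.3853]
[275.1911 280.3289] [275.6082 233.3931]
[[189 189 189 189 190 190 191 191 190 190 189 190 191 190 191 190]
 [189 189 188 189 191 191 190 191 189 188 189 190 191 191 190 190]
 [189 190 188 189 190 189 190 190 189 188 188 189 190 190 191 189]
 [191 190 190 191 190 190 190 188 189 189 188 189 191 191 190 191]
 [190 190 189 190 190 191 189 189 188 189 189 190 190 190 191 190]
 [189 191 190 191 191 190 189 189 187 188 188 189 189 189 189 189]
 [190 190 191 191 192 190 190 188 188 187 189 189 188 188 188 188]
 [188 189 190 190 190 189 188 188 188 188 188 189 188 188 188 188]
 [185 184 185 186 184 185 184 183 184 183 184 184 184 183 184 183]
 [165 170 171 172 171 171 167 146 151 168 168 166 166 166 171 171]
 [164 159 158 162 151  89  32  30  29  44 110 160 159 158 160 136]
 [122 162 139  66  32  34  33  34  34  32  31  37  94 157 163  62]
 [ 42  54  31  32  32  33  32  29  31  31  34  34  32  33  82  29]
 [ 30  31  34  31  31  44  58  66  63  53  36  31  34  32  32  32]
 [ 30  30  31  33  90 146 157 165 162 148 122  67  30  32  31  30]
 [ 29  29  56 144 165 163 163 160 163 160 163 157 116  36  32  31]
 [ 29  58 162 163 163 165 162 157 157 164 161  22 163 143  33  31]
 [ 36 163 162 165 161 112  96  95  97 100 127 144 162 161 141  26]
 [145 159 161 127  89 104 151 142 144 133 104 100 159 161 160  92]
 [162 161 126  91 152 164 163 161 162 161 161 140  95 159 162 160]]
```

```bash
python3 - <<'E'
from h import *
np.set_printoptions(precision=4,suppress=True)
c=bot.camera("wrist"); g=cv2.cvtColor(c["color"],cv2.COLOR_RGB2GRAY)
print(g[225:262,275], g[225:262,263],g[225:262,287])
for v in (232,233,234,235,236): print(v,"stop",ray(c,(275,v),.024)[:2])
for v in (243,244,245,246): print(v,"flange",ray(c,(275,v),.033)[:2])
E
```

```text
[186 187 188 187 184 179 173 143  85  38  30  33  33  33  33  30  32  35
  54  62  91 145 163 162 161 159 159 162 154 119  98  95  96 112 146 160
 161] [190 188 191 188 184 179 173 168 164 157 120  66  32  30  32  31  33  32
  32  35  54  67 102 145 163 164 162 164 163 166 161 133 102  92  92 113
 148] [189 188 187 188 184 178 173 169 163 161 147 101  50  30  33  33  34  32
  32  31  39  56  89 141 161 162 146 112  89  99 130 137 115  99  96 102
 137]
232 stop [ 0.5823 -0.0406]
233 stop [ 0.5817 -0.0407]
234 stop [ 0.5812 -0.0408]
235 stop [ 0.5806 -0.0409]
236 stop [ 0.5801 -0.0409]
243 flange [ 0.5801 -0.0409]
244 flange [ 0.5795 -0.041 ]
245 flange [ 0.579  -0.0411]
246 flange [ 0.5785 -0.0412]
```

The sensor lines up with the nest to within about 1 mm. Lowering gently.

Emit:
send_rows(moves=[0, 0, -0.1, 0, 0, 0, 0.3, 0, 0, -0.1, 0, 0, 0, 0.3, 0, 0, -0.08, 0, 0, 0, 0.3, 0, 0, -0.04, 0, 0, 0, 0.3, 0, 0, 0, 0, 0, 0, 0.3])

```text
time: 18.45
ee_pos: [0.5603, -0.044, 0.0202]
tcp_rot: [-180.0, 0.0, 8.4]
wrist_force: [0.1, 0.9, 0.3]
opening: 0.0353
grasp_force: 25.1
```

Emit:
send_rows(moves=[0, 0, -0.03, 0, 0, 0, 0.3, 0, 0, 0, 0, 0, 0, 0.3])

```text
time: 18.7
ee_pos: [0.5604, -0.044, 0.0195]
tcp_rot: [-180.0, 0.0, 8.4]
wrist_force: [-0.2, -0.5, -1.1]
opening: 0.0349
grasp_force: 25.1
```

Emit:
send_rows(moves=[0, 0, 0, 0, 0, 0, 0, 0, 0, 0, 0, 0, 0, -0.2, 0, 0, 0, 0, 0, 0, -0.25, 0, 0, 0.3, 0, 0, 0, -0.25, 0, 0, 0.8, 0, 0, 0, -0.25, 0, 0, 1, 0, 0, 0, -0.25, 0, 0, 1, 0, 0, 0, -0.25, 0, 0, 0, 0, 0, 0, -0.25])

```text
time: 19.7
ee_pos: [0.5616, -0.0441, 0.0995]
tcp_rot: [179.9, -0.2, 8.4]
wrist_force: [-0.6, -0.5, -0.2]
opening: 0.0532
grasp_force: 0.0
```

```bash
python3 - <<'E'
from h import *
np.set_printoptions(precision=4,suppress=True)
o=bot.get_obs(); print(o["time"],o["ee_pos"],o["wrist_force"])
c=bot.camera("wrist"); g=cv2.cvtColor(c["color"],cv2.COLOR_RGB2GRAY)
r=bot.trace("wrist","sensor")[0]; print(r["p"],r["extent"])
k=max(cv2.findContours(r["region"].astype(np.uint8),0,2)[0],key=cv2.contourArea)
e=cv2.fitEllipse(k); print(e,ray(c,e[0],.024))
print("expected",[proj(c,(.5597,-.044,z)) for z in (.02,.024)])
for q,z in dict(nest_out=.02,sensor=.02).items():
  for r in bot.landmark_of("wrist",q)[:1]: print(q,r["p"],r["pixel"],ray(c,r["pixel"],z))
x=int(e[0][0]); y=int(e[0][1]); print(g[y-50:y+50,x]); print(g[y,x-60:x+60])
E
```

```text
19.7 [ 0.5616 -0.0441  0.0995] [-0.5642 -0.4799 -0.2187]
0.66 [252.3, 200.0, 299.7, 247.5]
((273.7784423828125, 225.55775451660156), (46.52775192260742, 49.458900451660156), 89.1148910522461) [ 0.5608 -0.0432  0.024 ]
expected [array([274.5618, 225.2011]), array([274.5679, 227.0267])]
nest_out 0.61 [207.9, 375.0] [ 0.407  -0.0051  0.02  ]
sensor 0.6 [274.4, 221.5] [ 0.5627 -0.0434  0.02  ]
[183 183 181 183 182 182 182 182 181 181 180 180 180 177 174 163 106  53
  50  66  85 115 123  84  45  36  37  72 129 153 156 155 155 145 110  98
 135 153 155 154 158 150 128 139 151 124  94  99 139 157 157 159 153 131
 145 157 158 158 158 160 157 158 157 149 154 159 150 122 120 145 157 156
 151 157 155  99  40  25  28  34  60  86  84  69  50  33  25  23  27  28
  28  26  25  30  46  68  72  70  68  72]
[115 111  89  46  27  31  31  30  32  30  31  33  32  33  31  31  32  32
  33  32  32  32  33  31  33  33  32  34  34  32  33  33  32  33  29  51
 104 153 160 158 159 149 133 150 157 157 144 130 141 140 136 135 142 116
 106 128 147 155 158 156 157 157 157 158 157 153 148 129 114 134 156 158
 158 156 143 131 150 157 157 151 140 147 154 157 157 144  92  41  30  33
  32  33  32  34  35  32  35  32  34  32  34  33  35  34  32  31  33  32
  34  34  33  32  33  31  32  31  34  31  35  61]
```

The sensor sits centred between the stops. Next I'll shut the fingers and go round to the plate's front.

Emit:
send_rows(moves=[0, 0, 0.4, 0, 0, 0, 1, -0.4, 0, 0, 0, 0, 0, 1, -0.9, -0.2, 0, 0, 0, 0, 1, -0.9, -0.2, 0, 0, 0, 0, 1, -0.9, -0.14, 0, 0, 0, 0, 1, -0.6, 0, 0, 0, 0, 0, 1, 0, 0, -0.5, 0, 0, 0, 1, 0, 0, -0.8, 0, 0, 0, 1])

```text
time: 20.9
ee_pos: [0.4687, -0.0574, 0.0741]
tcp_rot: [180.0, -0.1, 8.4]
wrist_force: [0.4, -0.1, 0.6]
opening: 0.0001
grasp_force: 0.0
```

Emit:
send_rows(moves=[0, 0, -0.9, 0, 0, 0, 1, 0, 0, -0.8, 0, 0, 0, 1, 0, 0, -0.3, 0, 0, 0, 1, 0, 0, 0, 0, 0, 0, 1, 0, 0, 0, 0, 0, 0, 1])

```text
time: 21.52
ee_pos: [0.4684, -0.0575, 0.0252]
tcp_rot: [180.0, -0.1, 8.4]
wrist_force: [0.2, -0.4, -0.3]
opening: -0.0003
grasp_force: 0.0
```

Emit:
send_rows(moves=[0.3, 0.04, 0, 0, 0, 0, 1, 0.3, 0.04, 0, 0, 0, 0, 1, 0.2, 0.03, 0, 0, 0, 0, 1, 0.2, 0.03, 0, 0, 0, 0, 1, 0.15, 0.02, 0, 0, 0, 0, 1, 0.1, 0.015, 0, 0, 0, 0, 1, 0.1, 0.015, 0, 0, 0, 0, 1])

```text
time: 22.4
ee_pos: [0.5017, -0.0527, 0.0245]
tcp_rot: [-180.0, 0.0, 8.4]
wrist_force: [-0.2, -0.4, 0.3]
opening: 0.0004
grasp_force: 0.5
```

Emit:
send_rows(moves=[0.15, 0.02, 0, 0, 0, 0, 1, 0.15, 0.02, 0, 0, 0, 0, 1, 0.15, 0.02, 0, 0, 0, 0, 1, 0.15, 0.02, 0, 0, 0, 0, 1])

```text
time: 22.9
ee_pos: [0.5161, -0.0506, 0.0244]
tcp_rot: [-180.0, 0.1, 8.4]
wrist_force: [-4.9, 0.9, 4.2]
opening: 0.0002
grasp_force: 2.7
```

Emit:
send_rows(moves=[0.15, 0.022, 0, 0, 0, 0, 1, 0.15, 0.022, 0, 0, 0, 0, 1, 0.15, 0.022, 0, 0, 0, 0, 1, 0.15, 0.022, 0, 0, 0, 0, 1])

```text
time: 23.4
ee_pos: [0.5311, -0.0485, 0.0245]
tcp_rot: [-180.0, 0.1, 8.4]
wrist_force: [-5.2, -0.5, 3.0]
opening: -0.0003
grasp_force: 2.9
```

Emit:
send_rows(moves=[0.15, 0.022, 0, 0, 0, 0, 1, 0.15, 0.022, 0, 0, 0, 0, 1, 0.15, 0.022, 0, 0, 0, 0, 1])

```text
time: 23.78
ee_pos: [0.5422, -0.0468, 0.0245]
tcp_rot: [-180.0, 0.1, 8.4]
wrist_force: [-6.0, -0.6, 4.0]
opening: -0.0002
grasp_force: 3.1
```

Emit:
send_rows(moves=[0.1, 0.0145, 0, 0, 0, 0, 1, 0.1, 0.0145, 0, 0, 0, 0, 1])

```text
time: 24.02
ee_pos: [0.5472, -0.0461, 0.0244]
tcp_rot: [-180.0, 0.1, 8.4]
wrist_force: [-6.2, -0.7, 3.5]
opening: -0.0003
grasp_force: 3.0
```

Emit:
send_rows(moves=[0.1, 0.0145, 0, 0, 0, 0, 1, 0.1, 0.0145, 0, 0, 0, 0, 1])

```text
time: 24.28
ee_pos: [0.5522, -0.0454, 0.0245]
tcp_rot: [-180.0, 0.1, 8.4]
wrist_force: [-6.9, -1.3, 3.5]
opening: -0.0001
grasp_force: 3.1
```

Emit:
send_rows(moves=[0.1, 0.0145, 0, 0, 0, 0, 1])

```text
time: 24.4
ee_pos: [0.5547, -0.0451, 0.0245]
tcp_rot: [-180.0, 0.1, 8.4]
wrist_force: [-7.2, -0.7, 4.2]
opening: -0.0002
grasp_force: 3.2
```

Emit:
send_rows(moves=[0.1, 0.0145, 0, 0, 0, 0, 1])

```text
time: 24.52
ee_pos: [0.5572, -0.0447, 0.0245]
tcp_rot: [-180.0, 0.1, 8.4]
wrist_force: [-7.3, -0.5, 4.4]
opening: -0.0002
grasp_force: 3.2
```

Emit:
send_rows(moves=[0.1, 0.0145, 0, 0, 0, 0, 1])

```text
time: 24.65
ee_pos: [0.5594, -0.0444, 0.0245]
tcp_rot: [-180.0, 0.1, 8.4]
wrist_force: [-8.2, -1.0, 5.7]
opening: 0.0
grasp_force: 4.4
```

Emit:
send_rows(moves=[0.08, 0.0115, 0, 0, 0, 0, 1])

```text
time: 24.78
ee_pos: [0.5613, -0.0442, 0.0245]
tcp_rot: [-180.0, 0.1, 8.4]
wrist_force: [-8.9, -0.7, 4.8]
opening: 0.0002
grasp_force: 4.5
```

Emit:
send_rows(moves=[0.08, 0.0115, 0, 0, 0, 0, 1])

```text
time: 24.9
ee_pos: [0.5632, -0.0439, 0.0245]
tcp_rot: [-180.0, 0.2, 8.4]
wrist_force: [-9.7, -1.3, 5.5]
opening: 0.0
grasp_force: 4.7
```

Emit:
send_rows(moves=[0.08, 0.0115, 0, 0, 0, 0, 1])

```text
time: 25.02
ee_pos: [0.5651, -0.0436, 0.0245]
tcp_rot: [-180.0, 0.2, 8.4]
wrist_force: [-9.4, -0.3, 5.9]
opening: -0.0002
grasp_force: 4.9
```

Emit:
send_rows(moves=[0.08, 0.0115, 0, 0, 0, 0, 1])

```text
time: 25.15
ee_pos: [0.567, -0.0433, 0.0245]
tcp_rot: [-180.0, 0.2, 8.4]
wrist_force: [-11.2, -0.4, 6.3]
opening: 0.0002
grasp_force: 5.0
```

Emit:
send_rows(moves=[0.06, 0.0085, 0, 0, 0, 0, 1])

```text
time: 25.28
ee_pos: [0.5686, -0.0431, 0.0245]
tcp_rot: [-180.0, 0.2, 8.4]
wrist_force: [-9.6, -0.3, 5.7]
opening: 0.0
grasp_force: 4.4
```

Emit:
send_rows(moves=[0.06, 0.0085, 0, 0, 0, 0, 1])

```text
time: 25.4
ee_pos: [0.5703, -0.0428, 0.0245]
tcp_rot: [-180.0, 0.1, 8.4]
wrist_force: [-7.5, -0.0, 4.6]
opening: 0.0
grasp_force: 4.0
```

Emit:
send_rows(moves=[0.06, 0.0085, 0, 0, 0, 0, 1])

```text
time: 25.52
ee_pos: [0.5719, -0.0426, 0.0245]
tcp_rot: [-180.0, 0.1, 8.4]
wrist_force: [-7.6, -0.9, 5.0]
opening: -0.0
grasp_force: 4.0
```

Emit:
send_rows(moves=[0.06, 0.0085, 0, 0, 0, 0, 1])

```text
time: 25.65
ee_pos: [0.5734, -0.0424, 0.0245]
tcp_rot: [-180.0, 0.1, 8.4]
wrist_force: [-6.8, -1.1, 5.2]
opening: -0.0001
grasp_force: 3.8
```

Emit:
send_rows(moves=[0.05, 0.007, 0, 0, 0, 0, 1])

```text
time: 25.78
ee_pos: [0.5747, -0.0422, 0.0245]
tcp_rot: [-180.0, 0.1, 8.4]
wrist_force: [-7.2, -0.1, 3.9]
opening: -0.0005
grasp_force: 3.5
```

Emit:
send_rows(moves=[0.04, 0.006, 0, 0, 0, 0, 1])

```text
time: 25.9
ee_pos: [0.5759, -0.0421, 0.0245]
tcp_rot: [-180.0, 0.1, 8.4]
wrist_force: [-4.5, -0.5, 3.8]
opening: -0.0002
grasp_force: 3.0
```

Emit:
send_rows(moves=[0.04, 0.006, 0, 0, 0, 0, 1])

```text
time: 26.02
ee_pos: [0.577, -0.0419, 0.0245]
tcp_rot: [-180.0, 0.1, 8.4]
wrist_force: [-5.3, -0.2, 3.4]
opening: -0.0003
grasp_force: 2.6
```

Emit:
send_rows(moves=[0.02, 0.003, 0, 0, 0, 0, 1])

```text
time: 26.15
ee_pos: [0.5775, -0.0418, 0.0245]
tcp_rot: [-180.0, 0.1, 8.4]
wrist_force: [-6.1, -0.4, 4.2]
opening: 0.0004
grasp_force: 3.2
```

Emit:
send_rows(moves=[0.02, 0.003, 0, 0, 0, 0, 1])

```text
time: 26.28
ee_pos: [0.5779, -0.0417, 0.0245]
tcp_rot: [-180.0, 0.1, 8.4]
wrist_force: [-5.8, 0.1, 4.6]
opening: -0.0004
grasp_force: 3.3
```

A second drop came at about x=0.576. I'll ease back slowly to test the latch.

Emit:
send_rows(moves=[-0.06, -0.0085, 0, 0, 0, 0, 1, -0.06, -0.0085, 0, 0, 0, 0, 1, 0, 0, 0, 0, 0, 0, 1])

```text
time: 26.65
ee_pos: [0.5758, -0.0422, 0.0246]
tcp_rot: [180.0, -0.0, 8.4]
wrist_force: [-0.5, -0.0, -0.9]
opening: 0.0002
grasp_force: 0.0
```

The force is zero after backing off 2 mm, so the tray is latched. Retreating and verifying.

Emit:
send_rows(moves=[-0.3, -0.045, 0, 0, 0, 0, 1, -0.8, -0.115, 0, 0, 0, 0, 1, -1, -0.145, 0, 0, 0, 0, 1, -0.6, 0, 0.5, 0, 0, 0, 1, 0, 0, 1, 0, 0, 0, 1, 0, 0, 1, 0, 0, 0, 1, 0, 0, 1, 0, 0, 0, 1, 0, 0, 1, 0, 0, 0, 1])

```text
time: 27.65
ee_pos: [0.5077, -0.0498, 0.1379]
tcp_rot: [180.0, -0.0, 8.4]
wrist_force: [0.7, -0.7, -0.1]
opening: 0.0003
grasp_force: 0.0
```

```bash
python3 - <<'E'
from h import *
np.set_printoptions(precision=4,suppress=True)
o=bot.get_obs(); print(o["time"],o["ee_pos"],o["wrist_force"])
for n in ("top","scene","wrist"):
  c=bot.camera(n)
  for q,z in dict(front_in=.031,key_top=.074,sensor=.02,pliers_flat=0,driver=0).items():
    for r in bot.landmark_of(n,q)[:1]: print(n,q,round(r["p"],2),np.array(r["pixel"]),ray(c,r["pixel"],z))
  if n=="scene":
    a=cv2.imread("pics/scene0.png")[180:245,275:345].astype(int); b=c["color"][180:245,275:345,::-1].astype(int)
    d=np.abs(a-b).max(2); print("diff>40:",(d>40).sum(),np.argwhere(d>40)[:8]+[180,275], "key patch",d[0:25,20:50].max())
E
```

```text
27.65 [ 0.5077 -0.0498  0.1379] [ 0.6727 -0.7189 -0.1169]
top key_top 0.19 [341.6 277. ] [ 0.3815 -0.1774  0.074 ]
top pliers_flat 0.66 [341.9 277.2] [ 0.3877 -0.186   0.    ]
top driver 0.55 [341.8 277.9] [ 0.386  -0.1857  0.    ]
scene front_in 0.85 [294.9 226.6] [ 0.5778 -0.0489  0.031 ]
scene key_top 0.64 [310.3 189. ] [0.6515 0.0158 0.074 ]
scene pliers_flat 0.75 [240.9 306. ] [ 0.3819 -0.1891  0.    ]
scene driver 0.6 [212.6 246.6] [ 0.3861  0.0001 -0.    ]
diff>40: 127 [[180 275]
 [180 276]
 [180 277]
 [180 278]
 [180 279]
 [180 280]
 [180 281]
 [180 282]] key patch 25
wrist front_in 0.74 [277.7 117. ] [ 0.5839 -0.0405  0.031 ]
wrist pliers_flat 0.57 [382.5 326.3] [ 0.3864 -0.1853  0.    ]
wrist driver 0.79 [214.1 306.3] [ 0.385  -0.0029  0.    ]
```

The scene image around the reader matches the initial one: the key is up and the tray is shut. The tools haven't moved.

```bash
python3 -c "
from workcell import bot; print(bot.job_done())"
```

```text
the job is handed in; nothing more can be done
None
```

The tray is latched shut with the sensor in its nest and the key up; I handed the job in at about 28 s but got no verdict back, the highest push I read on the tray was about 13 N, and I viewed 11 pictures, one over the limit of 10.

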